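# Rack washed access covers in spring clips by height

### The job

Four white access covers from the laundry machines have been washed and stand in the wire drainer. Rack them for the van in the spring clips of the aluminium rail, in order of height: the tallest in the clip next to the tall grey headboard, then step by step down to the shortest at the other end, each centred in its own clip, square and upright, and pressed fully home. Leave the open jar of screws standing where it is.

Things in the scene. Friction and masses are not known exactly. Their poses are not given: they have to be found in the camera images.
- cover_142: White enamelled steel cover, the tallest: a flat pan 132 wide (x), 12 thick (y), 142 tall (z, up), four louvres and two locks on its -y face. Loose, 0.08 to 0.4 kg. Its lowest 6 taper to 6 thick. Origin: middle of its bottom edge. It starts on edge in a slot of the drainer (fixed tray, slots 60 apart), bottom 10 above the table, between two wire hoops 23 apart whose tops are 52 above the table. Grip across the thickness near the top.
- cover_120: White enamelled steel cover, the second tallest: a flat pan 116 wide (x), 12 thick (y), 120 tall (z, up), a grey pull recess and one lock on its -y face. Loose, 0.08 to 0.4 kg. Its lowest 6 taper to 6 thick. Origin: middle of its bottom edge. It starts on edge in a slot of the drainer (fixed tray, slots 60 apart), bottom 10 above the table, between two wire hoops 23 apart whose tops are 52 above the table. Grip across the thickness near the top.
- cover_98: White enamelled steel cover, the third tallest: a flat pan 100 wide (x), 12 thick (y), 98 tall (z, up), four louvres and one lock on its -y face. Loose, 0.08 to 0.4 kg. Its lowest 6 taper to 6 thick. Origin: middle of its bottom edge. It starts on edge in a slot of the drainer (fixed tray, slots 60 apart), bottom 10 above the table, between two wire hoops 23 apart whose tops are 52 above the table. Grip across the thickness near the top.
- cover_76: White enamelled steel cover, the shortest: a flat pan 84 wide (x), 12 thick (y), 76 tall (z, up), one lock in the middle on its -y face. Loose, 0.08 to 0.4 kg. Its lowest 6 taper to 6 thick. Origin: middle of its bottom edge. It starts on edge in a slot of the drainer (fixed tray, slots 60 apart), bottom 10 above the table, between two wire hoops 23 apart whose tops are 52 above the table. Grip across the thickness near the top.
- clip_a: One of 4 like spring clips fixed in a row on a low rail: a, b, c, d towards +y, 54 to 66 apart. Black block 60 (x) by 34 (y) by 8 tall with two steel leaves, 46 long in x; slot between them along x. Origin: middle of the block's underside, 16 above the table; z up. Leaves' mouth: 27 wide at 49 above origin, 9 wide at 30. Pressing a cover in takes 7 to 15 N. Home: cover's bottom 8 above origin.
- clip_b: Spring clip, just like clip_a; next in the row after clip_a.
- clip_c: Spring clip, just like clip_a; next in the row after clip_b.
- clip_d: Spring clip, just like clip_a; next in the row after clip_c.
- headboard: Fixed upright grey plate, 130 wide (x), 6 thick (y), 150 tall, with round holes and a hand slot, on one end of the clip rail: 42 to 48 beyond the middle of the end clip, which may be clip_a or clip_d. The rail's other end has only a low stop, 22 tall. Origin: middle of its underside, 16 above the table.
- jar: Open clear jar of small brass and steel screws, 44 across, 56 tall, 0.12 kg, loose, standing on the table between drainer and rail. Origin: middle of its underside. To be left standing where it is.

How it is judged (in metres and radians):
At the end, for the whole second after the job is handed in: Counting from the headboard, the covers stand in the four clips in the order 142, 120, 98, 76 mm tall: each within 13 mm of its clip's middle, its bottom edge within 3.5 mm of the clip's block, within 0.15 rad of square to the rail and 0.12 rad of upright, at rest and released (((horizontal distance between headboard and clip_a below 0.09 m and (horizontal distance between cover_142 and clip_a below 0.013 m and z of cover_142 in the frame of clip_a between 0.004 and 0.0115 m and angle between the y axis of cover_142 and the y axis of clip_a, either way round below 0.15 rad and angle between cover_142's own z axis and vertical below 0.12 rad and linear speed of cover_142 below 0.02 m/s) and (horizontal distance between cover_120 and clip_b below 0.013 m and z of cover_120 in the frame of clip_b between 0.004 and 0.0115 m and angle between the y axis of cover_120 and the y axis of clip_b, either way round below 0.15 rad and angle between cover_120's own z axis and vertical below 0.12 rad and linear speed of cover_120 below 0.02 m/s) and (horizontal distance between cover_98 and clip_c below 0.013 m and z of cover_98 in the frame of clip_c between 0.004 and 0.0115 m and angle between the y axis of cover_98 and the y axis of clip_c, either way round below 0.15 rad and angle between cover_98's own z axis and vertical below 0.12 rad and linear speed of cover_98 below 0.02 m/s) and (horizontal distance between cover_76 and clip_d below 0.013 m and z of cover_76 in the frame of clip_d between 0.004 and 0.0115 m and angle between the y axis of cover_76 and the y axis of clip_d, either way round below 0.15 rad and angle between cover_76's own z axis and vertical below 0.12 rad and linear speed of cover_76 below 0.02 m/s)) or (horizontal distance between headboard and clip_d below 0.09 m and (horizontal distance between cover_142 and clip_d below 0.013 m and z of cover_142 in the frame of clip_d between 0.004 and 0.0115 m and angle between the y axis of cover_142 and the y axis of clip_d, either way round below 0.15 rad and angle between cover_142's own z axis and vertical below 0.12 rad and linear speed of cover_142 below 0.02 m/s) and (horizontal distance between cover_120 and clip_c below 0.013 m and z of cover_120 in the frame of clip_c between 0.004 and 0.0115 m and angle between the y axis of cover_120 and the y axis of clip_c, either way round below 0.15 rad and angle between cover_120's own z axis and vertical below 0.12 rad and linear speed of cover_120 below 0.02 m/s) and (horizontal distance between cover_98 and clip_b below 0.013 m and z of cover_98 in the frame of clip_b between 0.004 and 0.0115 m and angle between the y axis of cover_98 and the y axis of clip_b, either way round below 0.15 rad and angle between cover_98's own z axis and vertical below 0.12 rad and linear speed of cover_98 below 0.02 m/s) and (horizontal distance between cover_76 and clip_a below 0.013 m and z of cover_76 in the frame of clip_a between 0.004 and 0.0115 m and angle between the y axis of cover_76 and the y axis of clip_a, either way round below 0.15 rad and angle between cover_76's own z axis and vertical below 0.12 rad and linear speed of cover_76 below 0.02 m/s)))); the robot touches nothing.
It fails at once if the jar of screws is pushed more than 30 mm away or tipped over (distance of jar from where it was at the start of the episode above 0.03 m or angle between jar's own z axis and vertical above 0.5 rad).
It also fails if it takes over 128 s, if anything falls off the work surface, if the arm or the gripper's body presses on something with over 40 N, if the wrist force passes 120 N, or if a joint passes its speed limit or range.

### The arm

A 6-joint arm with a two-finger parallel gripper is mounted at the origin on the work surface. World frame = base frame: x ahead of the robot, y to its left, z up, the work surface at z = 0. Lengths are in m, angles in degrees, forces in N, time in s.
With the tool pointing down it reaches from about 0.25 to 0.725 m from the base axis. Payload 9.7 kg.
Tool frame: the origin (TCP) lies between the finger pads; the fingertips stand 22 mm ahead of it and the grasp point (between the pads) lies 3 mm ahead of it; z points along the fingers, y is the line along which they close (so a half turn about z gives the same grasp; the last joint's range is limited). The gripper opens to 85 mm and grips with 20 to 120 N. Pads are 22 mm wide; open, the fingers measure 114 mm over their backs; the gripper's body (76 mm by 85 mm) begins 54 mm behind the grasp point. The pads swing forward as they close: fully open they stand 13 mm farther back than shut.
Start: joints at [-67.437, 4.979, 10.078, 95.1, 0, 90], TCP at [0.211, -0.508, 0.253] pointing down, gripper open.
Joint ranges: [-179.16, 179.16], [-48.56, 103.87], [-65.8, 70.77], [-126.05, 130.52], [-82.76, 87.17], [-180, 180]. Speed limits (degrees/s): [127.2, 127.2, 147.25, 180, 180, 180].

### API

Orientations are given as [roll, pitch, yaw] about the fixed x, y, z axes, in that order (R = Rz(yaw) Ry(pitch) Rx(roll)).
In Python, from workcell import bot, viewer, finder gives the robot as it stands.
- The arm moves only by the tool move_arm, never from a script. Its arguments are lists of equal length, an entry for each row: "offset": the shift along the tool's x, y, z in cm, a list of three; "twist": the turn, a rotation vector about the tool's x, y, z in rad, a list of three; "grip": the opening, from 0 (shut) to 1 (fully open). In form: {"offset": [[x, y, z], ...], "twist": [[ax, ay, az], ...], "grip": [grip, ...]}. A call has 1 to 5 rows; each row shifts and turns the commanded pose from where the row before left it, along the tool's axes as they then stand; what a row does not reach is not made up. A row lasts 1/10 s, in which the tool goes at most 50 mm and 8.59 degrees, less where a joint would pass 70% of its speed; a pose out of reach is approached as far as the arm can. A call is refused whole if a number of a shift passes 5 or a number of a turn 0.15, either way. A call with a gripper value outside its range is refused whole. The fingers move at their own pace and stop on an object; "force" is the grip in N (left out, the last holds). Time passes only in rows, so rows that do not move let the fingers close. It gives the time, the measured TCP pose, the force, the opening and the grip force at its end, in the units of the state.
- bot.get_obs(): the state, without advancing time (a new reading comes with each control period).
- viewer.camera(name): name is "side" or "top" or "wrist"; returns a dict with "color" (480x640x3 uint8, red, green, blue), "depth" (480x640 float32, m along the optical axis (not along the pixel's ray), 0 where there is no reading), "vfov" (degrees; the focal length in pixels is half the picture's height over the tangent of half this angle, whatever the lens; pixels are square), "cx", "cy" (the principal point, pixels), "position" and "attitude" of the camera in the world; the wrist camera has in their place "tool_from_camera" (4x4, takes a point from camera to tool coordinates, whose origin is the TCP and whose axes are the flange's). Camera axes: x right, y down, z forward; pixel columns grow to the right and rows downward; lengths in m; the calibration is good to about 2 mm. A picture is of the moment at which its call begins: read the wrist's pose just before it.
- bot.job_done(): hands the job in; it is judged then, once.
Trained networks look in a picture, given as the dict that the camera call returned (one of the last four; its "shot" number tells which), for a name from the list of things; names that differ only in an ending like _2 or _b are one class to them, and where a whole thing is asked for, a point or a joint stands for the part that bears it (a point fixed in the world has none). Each returns a list of dicts, best first, with "p" (0 to 1); they miss things now and then, are a little off and sometimes report something else, mostly with a low value. They report only what shows in the picture. A call takes as long as a camera call.
- finder.boxes_of(picture, thing): "position" ([column, row] in pixels, amid what is visible of it).
- finder.pinpoint(picture, thing): "position" ([column, row] in pixels: a listed point, or the origin of a listed thing).
The state is a dict: "time": time; "q": joint angles; "qd": joint speeds; "joint_efforts": joint torques, N m; "ee_pos": TCP position; "tcp_rot": TCP orientation; "wrist_force": force on the tool from outside, world axes, zero at the start; "torque": the same for the moment, N m; "opening": finger opening in m; "grasp_force": force on a finger pad.
Only numpy, scipy, OpenCV 4.12 (cv2) and the standard library are available. Lean on these libraries where they do the work, as an engineer would, in place of code of your own. Each camera call takes 0.05 s, during which the arm holds its last target. There are 200 camera calls.

## Working session

There is one attempt and no reset: what is moved stays moved. The work goes in short steps, Python scripts to look and compute and a tool call to move; the robot and the scene stay as the last step left them, time stands still between calls to the robot, and variables do not carry over. Pictures are saved under pics/ and viewed, at most 14 in all, crops included, and the job is handed in when it is done.

Besides the shell and the picture viewer there is one more tool, called after "Call:" by a JSON object that holds its "op" and its "data", one argument or row to a line. move_arm: Moves the arm, as the interface text tells. Its arguments: {"type":"object","properties":{"offset":{"type":"array","items":{"type":"array","items":{"type":"number"}}},"twist":{"type":"array","items":{"type":"array","items":{"type":"number"}}},"grip":{"type":"array","items":{"type":"number"}},"force":{"type":"number"}},"required":["offset","twist","grip"]}

```bash
mkdir -p pics
cat > h.py <<'E'
import numpy as np, cv2
from scipy.spatial.transform import Rotation as R
from workcell import bot, viewer, finder
def K(p):
    f=240/np.tan(np.radians(p["vfov"])/2); return f,p["cx"],p["cy"]
def pose(p,obs=None):
    if "tool_from_camera" in p:
        T=np.eye(4);T[:3,:3]=R.from_euler('xyz',obs["tcp_rot"],degrees=True).as_matrix();T[:3,3]=obs["ee_pos"]
        return T@np.array(p["tool_from_camera"])
    T=np.eye(4);a=np.array(p["attitude"],float)
    T[:3,:3]=a if a.shape==(3,3) else R.from_euler('xyz',a,degrees=True).as_matrix()
    T[:3,3]=p["position"];return T
def cloud(p,T):
    f,cx,cy=K(p);v,u=np.mgrid[:480,:640];d=p["depth"]
    P=np.stack([(u-cx)/f*d,(v-cy)/f*d,d],-1)
    W=P@T[:3,:3].T+T[:3,3];W[d<=0]=np.nan;return W
def save(p,n):cv2.imwrite(f"pics/{n}.png",p["color"][:,:,::-1])
E
python3 - <<'E'
from h import *
o=bot.get_obs();print(o)
for n in("top","side"):
    p=viewer.camera(n);print({k:v for k,v in p.items() if k not in("color","depth")})
    save(p,n);W=cloud(p,pose(p,o));np.save(n+".npy",W)
    for t in("cover_142","cover_120","cover_98","cover_76","clip_a","headboard","jar"):
        for r in finder.boxes_of(p,t)[:5]:
            c,rw=[int(round(x)) for x in r["position"]];print(n,t,round(r["p"],2),c,rw,W[rw,c].round(3))
E
```

```text
{'time': 0.0, 'q': array([-6.74366516e+01,  5.00982552e+00,  1.00328712e+01,  9.50998696e+01,
       -1.12429214e-04,  9.00014025e+01]), 'qd': array([0.03929275, 0.08074532, 0.03276796, 0.05465629, 0.01146616,
       0.01680015]), 'joint_efforts': array([ 2.45891359e-03, -5.20392680e+01,  4.64802361e+01,  1.60681171e-02,
        1.26129103e-04,  4.30378591e-06]), 'ee_pos': array([ 0.2109552 , -0.50770383,  0.25258111]), 'tcp_rot': array([-1.79923176e+02,  1.14309661e-04,  2.25619460e+01]), 'wrist_force': array([-0.80841018, -0.24547386,  0.35312056]), 'torque': array([-0.02276812,  0.00636032,  0.01598988]), 'grasp_force': 0.0, 'opening': 0.08510912016136432}
{'vfov': 50.61471693720174, 'cx': 318.8247114501732, 'cy': 240.55781628674876, 'position': array([ 0.31213117, -0.03056182,  1.0290991 ]), 'attitude': array([-168.87971095,    1.44224671,  -91.17073996]), 'shot': 1}
top cover_142 0.86 252 238 [0.497 0.11  0.129]
top cover_142 0.71 190 234 [0.51  0.226 0.119]
top cover_142 0.59 162 231 [0.522 0.287 0.095]
top cover_120 0.86 252 238 [0.497 0.11  0.129]
top cover_120 0.71 190 234 [
[... 708 characters left out ...]
7]), 'attitude': array([-1.34850541e+02,  5.74805729e-02, -6.17496388e+00]), 'shot': 2}
side cover_142 0.9 309 166 [0.515 0.226 0.106]
side cover_142 0.77 314 205 [0.515 0.109 0.084]
side cover_120 0.9 309 166 [0.515 0.226 0.106]
side cover_120 0.77 314 205 [0.515 0.109 0.084]
side cover_98 0.9 309 166 [0.515 0.226 0.106]
side cover_98 0.77 314 205 [0.515 0.109 0.084]
side cover_76 0.9 309 166 [0.515 0.226 0.106]
side cover_76 0.77 314 205 [0.515 0.109 0.084]
side clip_a 0.75 346 323 [ 0.542 -0.182  0.045]
side clip_a 0.56 362 382 [ 0.549 -0.3    0.048]
side headboard 0.82 332 256 [ 0.53  -0.072  0.107]
side jar 0.74 283 260 [ 0.438 -0.019  0.051]
side jar 0.55 330 255 [ 0.526 -0.071  0.108]
```

View pics/top.png

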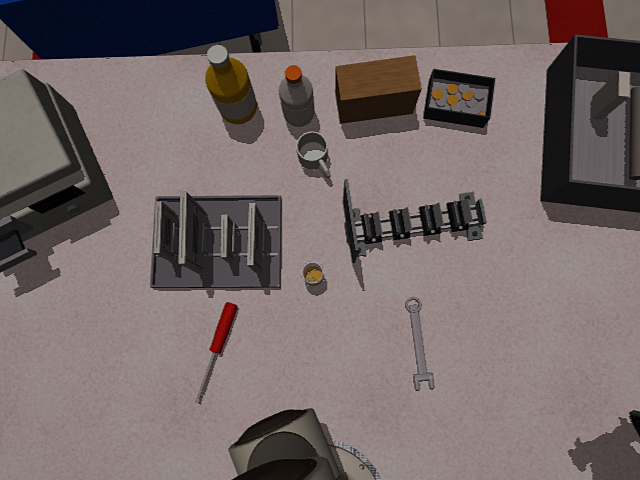

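View pics/side.png

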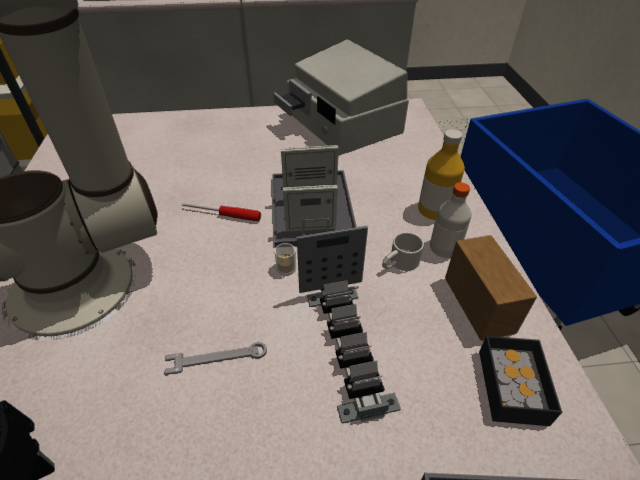

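The top view shows the covers, left to right at columns 162, 190, 228 and 255: 98, 142, 76 and 120. The headboard is at (350,224), on the clip_d (+y) side, with four clips to its right at columns 372–460. The jar is at (314,275). The side view agrees.

Run:
```python
from h import *
A=np.load("top.npy").reshape(-1,3);B=np.load("side.npy").reshape(-1,3)
def line(P):
    c=(P[:,:2].max(0)+P[:,:2].min(0))/2;m=P[:,:2].mean(0);u,s,v=np.linalg.svd(P[:,:2]-m);d=v[0]*np.sign(v[0,0])
    t=(P[:,:2]-m)@d; n=np.array([-d[1],d[0]]);k=(P[:,:2]-m)@n
    mid=m+d*(t.min()+t.max())/2+n*(k.min()+k.max())/2
    return len(P),mid.round(4),"ang",np.degrees(np.arctan2(d[1],d[0])).round(2),"len",np.ptp(t).round(3),"th",np.ptp(k).round(3)
def sel(P,x0,x1,y0,y1,z0,z1):
    return P[(P[:,0]>x0)&(P[:,0]<x1)&(P[:,1]>y0)&(P[:,1]<y1)&(P[:,2]>z0)&(P[:,2]<z1)]
for nm,P in(("top",A),("side",B)):
    for y,h in((.287,.108),(.226,.152),(.17,.086),(.11,.13)):
        Q=sel(P,.4,.62,y-.03,y+.03,h-.045,.2)
        if len(Q)<30: print(nm,y,len(Q));continue
        print(nm,h,"zmax",np.percentile(Q[:,2],98).round(3))
        for a,b in((h-.006,h+.008),(h-.03,h-.006)):
            q=Q[(Q[:,2]>a)&(Q[:,2]<b)]
            if len(q)>10:print("   ",a,line(q))
    Q=sel(P,.42,.64,-.1,-.04,.1,.2);print(nm,"head",line(Q),Q[:,2].max())
    for y in(-.117,-.178,-.238,-.297):
        Q=sel(P,.48,.62,y-.025,y+.025,.052,.075)
        if len(Q)>10:print(nm,"clip leaf",y,line(Q),Q[:,2].max())
        Q=sel(P,.48,.62,y-.025,y+.025,.019,.029)
        if len(Q)>10:print(nm,"clip block",y,line(Q))
p=viewer.camera("top");W=cloud(p,pose(p))
for t in("clip_a","cover_142"):
    for r in finder.pinpoint(p,t)[:5]:
        # ray to z
        f,cx,cy=K(p);T=pose(p);c,w=r["position"];d=T[:3,:3]@[(c-cx)/f,(w-cy)/f,1];z=.016 if t=="clip_a" else .01
        print(t,round(r["p"],2),r["position"],(T[:3,3]+d*(z-T[2,3])/d[2]).round(4))
```

```text
top 0.108 zmax 0.112
    0.102 (394, array([0.5284, 0.2914]), 'ang', np.float64(0.29), 'len', np.float64(0.1), 'th', np.float64(0.014))
    0.078 (220, array([0.5277, 0.2899]), 'ang', np.float64(-0.61), 'len', np.float64(0.1), 'th', np.float64(0.013))
top 0.152 zmax 0.156
    0.146 (536, array([0.5156, 0.2312]), 'ang', np.float64(0.27), 'len', np.float64(0.131), 'th', np.float64(0.013))
    0.122 (269, array([0.5157, 0.2299]), 'ang', np.float64(-0.2), 'len', np.float64(0.132), 'th', np.float64(0.011))
top 0.086 zmax 0.09
    0.07999999999999999 (287, array([0.513 , 0.1709]), 'ang', np.float64(0.04), 'len', np.float64(0.085), 'th', np.float64(0.012))
    0.055999999999999994 (125, array([0.5118, 0.1689]), 'ang', np.float64(-1.62), 'len', np.float64(0.084), 'th', np.float64(0.01))
top 0.13 zmax 0.134
    0.124 (437, array([0.5054, 0.1121]), 'ang', np.float64(-1.23), 'len', np.float64(0.116), 'th', np.float64(0.012))
    0.1 (146, array([0.5048, 0.1105]), 'ang', np.float64(-2.71), 'len', np.float64(0.116), 'th', np.float64(0.011))
top head (443, array([ 0.5287, -0.0689]), 'ang', np.floa
[... 2677 characters left out ...]
, np.float64(0.063), 'th', np.float64(0.043))
side clip leaf -0.297 (273, array([ 0.5554, -0.2911]), 'ang', np.float64(8.86), 'len', np.float64(0.048), 'th', np.float64(0.031)) 0.06799618277524311
side clip block -0.297 (303, array([ 0.5556, -0.2921]), 'ang', np.float64(-0.71), 'len', np.float64(0.063), 'th', np.float64(0.039))
clip_a 0.94 [398.5, 224.8] [ 0.5404 -0.1723  0.016 ]
clip_a 0.94 [369.8, 227.3] [ 0.5367 -0.1137  0.016 ]
clip_a 0.93 [427.0, 218.1] [ 0.5529 -0.2309  0.016 ]
clip_a 0.86 [457.0, 217.3] [ 0.553  -0.2919  0.016 ]
cover_142 0.97 [257.3, 245.9] [0.505  0.1173 0.01  ]
cover_142 0.67 [172.6, 238.8] [0.5243 0.2927 0.01  ]
cover_142 0.55 [227.8, 248.3] [0.5016 0.1779 0.01  ]
```

Call:
{"op": "move_arm", "data": {
  "offset": [
    [0,0,0],
    [0,0,0],
    [0,0,0],
    [0,0,0],
    [0,0,0]
  ],
  "twist": [
    [0,0,-0.145],
    [0,0,-0.145],
    [0,0,-0.145],
    [0,0,-0.145],
    [0,0,-0.145]
  ],
  "grip": [1,1,1,1,1]
}}

```text
time: 1.45
ee_pos: [0.211, -0.5079, 0.2533]
tcp_rot: [180.0, -0.0, 64.4]
wrist_force: [0.2, 0.3, -0.2]
opening: 0.0857
grasp_force: 0.0
```

Call:
{"op": "move_arm", "data": {
  "offset": [
    [0,0,0],
    [0,0,0],
    [0,0,0],
    [0,0,0],
    [0,0,0]
  ],
  "twist": [
    [0,0,-0.145],
    [0,0,-0.145],
    [0,0,-0.145],
    [0,0,-0.145],
    [0,0,-0.145]
  ],
  "grip": [0.6,0.6,0.6,0.6,0.6]
}}

```text
time: 1.95
ee_pos: [0.211, -0.5079, 0.2533]
tcp_rot: [-180.0, -0.0, 106.0]
wrist_force: [-0.1, -0.2, 0.5]
opening: 0.0513
grasp_force: 0.0
```

Call:
{"op": "move_arm", "data": {
  "offset": [
    [0,0,0],
    [0,0,0],
    [0,0,0],
    [0,0,0],
    [0,0,0]
  ],
  "twist": [
    [0,0,-0.145],
    [0,0,-0.145],
    [0,0,-0.145],
    [0,0,-0.145],
    [0,0,-0.145]
  ],
  "grip": [0.6,0.6,0.6,0.6,0.6]
}}

```text
time: 2.45
ee_pos: [0.211, -0.5079, 0.2533]
tcp_rot: [180.0, 0.0, 147.5]
wrist_force: [-0.3, -0.5, -0.3]
opening: 0.0513
grasp_force: 0.0
```

Call:
{"op": "move_arm", "data": {
  "offset": [
    [0,0,0],
    [0,0,0],
    [0,0,0],
    [0,0,0],
    [0,0,0]
  ],
  "twist": [
    [0,0,-0.145],
    [0,0,-0.145],
    [0,0,-0.145],
    [0,0,-0.137],
    [0,0,0]
  ],
  "grip": [0.6,0.6,0.6,0.6,0.6]
}}

```text
time: 2.95
ee_pos: [0.211, -0.5079, 0.2533]
tcp_rot: [-180.0, 0.0, -179.9]
wrist_force: [0.7, 0.8, 0.1]
opening: 0.051
grasp_force: 0.0
```

Call:
{"op": "move_arm", "data": {
  "offset": [
    [-1.6,3.9,0],
    [-1.6,3.9,0],
    [-1.6,3.9,0],
    [-1.6,3.9,0],
    [-1.6,3.9,0]
  ],
  "twist": [
    [0,0,0],
    [0,0,0],
    [0,0,0],
    [0,0,0],
    [0,0,0]
  ],
  "grip": [0.6,0.6,0.6,0.6,0.6]
}}

```text
time: 3.45
ee_pos: [0.2914, -0.3115, 0.2534]
tcp_rot: [-180.0, 0.0, 179.7]
wrist_force: [0.4, 0.2, 0.4]
opening: 0.0512
grasp_force: 0.0
```

Call:
{"op": "move_arm", "data": {
  "offset": [
    [-1.6,3.9,0],
    [-1.6,3.9,0],
    [-1.6,3.9,0],
    [-1.6,3.9,0],
    [-1.6,3.9,0]
  ],
  "twist": [
    [0,0,0],
    [0,0,0],
    [0,0,0],
    [0,0,0],
    [0,0,0]
  ],
  "grip": [0.6,0.6,0.6,0.6,0.6]
}}

```text
time: 3.95
ee_pos: [0.3716, -0.1164, 0.2536]
tcp_rot: [-180.0, 0.1, 179.7]
wrist_force: [1.5, 0.0, 0.2]
opening: 0.0512
grasp_force: 0.0
```

Call:
{"op": "move_arm", "data": {
  "offset": [
    [-1.6,3.9,0],
    [-1.6,3.9,0],
    [-1.6,3.9,0],
    [-1.6,3.9,0],
    [-1.6,3.9,0]
  ],
  "twist": [
    [0,0,0],
    [0,0,0],
    [0,0,0],
    [0,0,0],
    [0,0,0]
  ],
  "grip": [0.6,0.6,0.6,0.6,0.6]
}}

```text
time: 4.45
ee_pos: [0.4518, 0.0788, 0.2535]
tcp_rot: [180.0, 0.0, 179.7]
wrist_force: [0.0, -1.0, -0.7]
opening: 0.0516
grasp_force: 0.0
```

Call:
{"op": "move_arm", "data": {
  "offset": [
    [-1.6,3.9,0],
    [-1.6,3.9,0],
    [-1.6,3.9,0],
    [-1.6,3.6,0],
    [0,0,0]
  ],
  "twist": [
    [0,0,0],
    [0,0,0],
    [0,0,0],
    [0,0,0],
    [0,0,0]
  ],
  "grip": [0.6,0.6,0.6,0.6,0.6]
}}

```text
time: 4.95
ee_pos: [0.5165, 0.2335, 0.2515]
tcp_rot: [-180.0, -0.1, 179.9]
wrist_force: [-0.9, -0.7, -0.6]
opening: 0.0508
grasp_force: 0.0
```

```bash
cat > wr.py <<'E'
from h import *
import sys
o=bot.get_obs();p=viewer.camera("wrist");W=cloud(p,pose(p,o));print(o["ee_pos"].round(4),o["tcp_rot"].round(1))
save(p,sys.argv[1]);np.save(sys.argv[1]+".npy",W)
P=W.reshape(-1,3);P=P[~np.isnan(P[:,0])]
def edge(y,x0,x1,z0,z1,hw=.02,slope=0,xc=.5):
    Q=P[(P[:,0]>x0)&(P[:,0]<x1)&(abs(P[:,1]-y-slope*(P[:,0]-xc))<hw)&(P[:,2]>z0)&(P[:,2]<z1)]
    if len(Q)<30: print(y,"few",len(Q));return
    r=cv2.minAreaRect(Q[:,:2].astype(np.float32)*1000);m=np.median(Q,0)
    print(len(Q),"ctr",np.round(r[0],1),"size",np.round(r[1],1),"ang",round(r[2],1),"med",(m*1000).round(1))
E
cat > wc.py <<'E'
from wr import *
for y,h in((.291,.108),(.231,.152),(.171,.086),(.1115,.13)): edge(y,.42,.62,h-.005,h+.008)
E
python3 wc.py w1
```

```text
[0.5165 0.2335 0.2515] [-1.800e+02 -1.000e-01  1.799e+02]
2289 ctr [519.1 292.4] size [80.2 12.3] ang 0.1 med [515.8 292.  107. ]
5102 ctr [517.3 232.4] size [132.2  11.6] ang 0.4 med [510.4 232.3 151. ]
2116 ctr [513.8 172.2] size [83.6 11.9] ang 0.2 med [511.3 172.5  85. ]
4409 ctr [506.8 113.4] size [ 13.1 115.9] ang 88.9 med [501.3 114.4 128.8]
```

Call:
{"op": "move_arm", "data": {
  "offset": [
    [-0.1,-0.1,3],
    [0,0,3],
    [0,0,3],
    [0,0,1.8],
    [0,0,0]
  ],
  "twist": [
    [0,0,0],
    [0,0,0],
    [0,0,0],
    [0,0,0],
    [0,0,0]
  ],
  "grip": [0.6,0.6,0.6,0.6,0.6]
}}

```text
time: 5.5
ee_pos: [0.5152, 0.2274, 0.1429]
tcp_rot: [-179.9, -0.2, 179.8]
wrist_force: [-0.1, -0.3, 0.3]
opening: 0.0516
grasp_force: 0.0
```

Call:
{"op": "move_arm", "data": {
  "offset": [
    [0,0,0],
    [0,0,0],
    [0,0,0],
    [0,0,0],
    [0,0,0]
  ],
  "twist": [
    [0,0,0],
    [0,0,0],
    [0,0,0],
    [0,0,0],
    [0,0,0]
  ],
  "grip": [0,0,0,0,0],
  "force": 60
}}

```text
time: 6.0
ee_pos: [0.5173, 0.2292, 0.1471]
tcp_rot: [179.9, 0.2, 179.9]
wrist_force: [-0.8, -0.4, 6.4]
opening: 0.0104
grasp_force: 59.3
```

Call:
{"op": "move_arm", "data": {
  "offset": [
    [0,0,-1],
    [0,0,-1.5],
    [0,0,-2],
    [0,0,-2],
    [0,0,-3]
  ],
  "twist": [
    [0,0,0],
    [0,0,0],
    [0,0,0],
    [0,0,0],
    [0,0,0]
  ],
  "grip": [0,0,0,0,0]
}}

```text
time: 6.5
ee_pos: [0.5161, 0.2286, 0.2409]
tcp_rot: [-180.0, -0.1, 180.0]
wrist_force: [1.0, 0.5, -3.4]
opening: 0.0103
grasp_force: 58.7
```

Call:
{"op": "move_arm", "data": {
  "offset": [
    [0,0,-3],
    [0,0,-3],
    [0,0,-3],
    [0,0,-2.5],
    [0,0,0]
  ],
  "twist": [
    [0,0,0],
    [0,0,0],
    [0,0,0],
    [0,0,0],
    [0,0,0]
  ],
  "grip": [0,0,0,0,0]
}}

```text
time: 7.0
ee_pos: [0.5169, 0.229, 0.3595]
tcp_rot: [179.9, 0.3, 180.0]
wrist_force: [-0.1, -1.2, -2.8]
opening: 0.0107
grasp_force: 58.7
```

Run:
```python
from h import *
p=viewer.camera("side");save(p,"s2");P=cloud(p,pose(p)).reshape(-1,3)
Q=P[(P[:,0]>.42)&(P[:,0]<.6)&(abs(P[:,1]-.225)<.03)&(P[:,2]>.19)]
for a in np.arange(.19,.36,.02):
    q=Q[(Q[:,2]>a)&(Q[:,2]<a+.02)]
    if len(q):print(round(a,2),len(q),q[:,0].min().round(3),q[:,0].max().round(3),np.median(q[:,1]).round(4),np.percentile(q[:,2],1).round(3))
```

```text
0.21 144 0.452 0.582 0.2253 0.223
0.23 538 0.451 0.583 0.2245 0.23
0.25 553 0.452 0.583 0.2242 0.25
0.27 589 0.451 0.582 0.2239 0.27
0.29 614 0.451 0.584 0.2236 0.29
0.31 654 0.451 0.583 0.2237 0.31
0.33 649 0.451 0.582 0.2234 0.33
0.35 678 0.451 0.583 0.2234 0.35
```

View pics/s2.png

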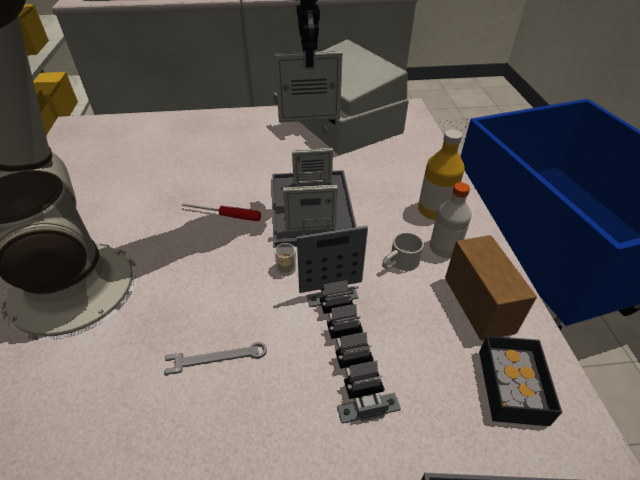

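Call:
{"op": "move_arm", "data": {
  "offset": [
    [-0.2,-2.5,0],
    [-0.2,-3.8,0],
    [-0.2,-4,0],
    [-0.2,-4,0],
    [-0.2,-4,0]
  ],
  "twist": [
    [0,0,0],
    [0,0,0],
    [0,0,0],
    [0,0,0],
    [0,0,0]
  ],
  "grip": [0,0,0,0,0]
}}

```text
time: 7.55
ee_pos: [0.526, 0.0443, 0.3537]
tcp_rot: [-180.0, -0.1, 180.0]
wrist_force: [0.8, 0.2, -3.4]
opening: 0.0107
grasp_force: 58.9
```

Call:
{"op": "move_arm", "data": {
  "offset": [
    [-0.2,-4,0],
    [-0.2,-4,0],
    [-0.2,-4,0],
    [-0.1,-2.5,0],
    [0,-1.5,0]
  ],
  "twist": [
    [0,0,0],
    [0,0,0],
    [0,0,0],
    [0,0,0],
    [0,0,0]
  ],
  "grip": [0,0,0,0,0]
}}

```text
time: 8.05
ee_pos: [0.533, -0.1161, 0.3537]
tcp_rot: [180.0, -0.1, 179.8]
wrist_force: [0.1, 0.7, -2.6]
opening: 0.0107
grasp_force: 59.0
```

Call:
{"op": "move_arm", "data": {
  "offset": [
    [0,0,0],
    [0,0,0],
    [0,0,0],
    [0,0,0]
  ],
  "twist": [
    [0,0,-0.06],
    [0,0,-0.06],
    [0,0,0],
    [0,0,0]
  ],
  "grip": [0,0,0,0]
}}

```text
time: 8.45
ee_pos: [0.5333, -0.1137, 0.3547]
tcp_rot: [180.0, -0.0, -173.2]
wrist_force: [0.3, -0.7, -3.5]
opening: 0.0108
grasp_force: 59.0
```

```bash
cat > held.py <<'E'
# where is the held cover, as seen by both cameras
from h import *
import sys
o=bot.get_obs();print(o["ee_pos"].round(4),o["tcp_rot"].round(1),o["wrist_force"].round(1))
e=o["ee_pos"];h=float(sys.argv[1])
for n in("side","top"):
    p=viewer.camera(n);P=cloud(p,pose(p)).reshape(-1,3)
    if len(sys.argv)>2: save(p,sys.argv[2]+n)
    D=P-e;yaw=np.radians(o["tcp_rot"][2]-180);c,s=np.cos(yaw),np.sin(yaw)
    L=np.c_[c*D[:,0]+s*D[:,1],-s*D[:,0]+c*D[:,1],D[:,2]]
    Q=L[(abs(L[:,0])<.09)&(abs(L[:,1])<.025)&(L[:,2]<.01)&(L[:,2]>.005-h)]
    if len(Q)<50: print(n,len(Q));continue
    Q=Q*1000;print(n,len(Q),"x",np.percentile(Q[:,0],[1,99]).round(1),"y",np.median(Q[:,1]).round(1),"z",np.percentile(Q[:,2],[1,99]).round(1))
    if n=="side":
        A=np.c_[Q[:,0],Q[:,2],np.ones(len(Q))];g=np.abs(Q[:,1]-np.median(Q[:,1]))<4
        k=np.linalg.lstsq(A[g],Q[g,1],rcond=None)[0];print("  tilt deg yaw",np.degrees(k[0]).round(2),"lean",np.degrees(k[1]).round(2))
E
python3 held.py .145 h1
```

```text
[ 0.5333 -0.1137  0.3547] [ 180.    -0.  -173.2] [ 0.3 -0.7 -3.5]
side 6637 x [-66.4  63.7] y -5.4 z [-133.3    6.1]
  tilt deg yaw 0.05 lean -0.41
top 0
```

Call:
{"op": "move_arm", "data": {
  "offset": [
    [-0.2,-0.15,3],
    [0,0,4],
    [0,0,4],
    [0,0,3],
    [0,0,0]
  ],
  "twist": [
    [0,0,0],
    [0,0,0],
    [0,0,0],
    [0,0,0],
    [0,0,0]
  ],
  "grip": [0,0,0,0,0]
}}

```text
time: 9.05
ee_pos: [0.5336, -0.1148, 0.2108]
tcp_rot: [179.9, -0.4, -173.2]
wrist_force: [-0.9, -0.1, -3.2]
opening: 0.0103
grasp_force: 59.0
```

```bash
python3 held.py .145 h2
```

```text
[ 0.5336 -0.1148  0.2108] [ 179.9   -0.4 -173.2] [-0.9 -0.1 -3.2]
side 4270 x [-66.8  63.4] y -5.0 z [-132.9    6.3]
  tilt deg yaw 0.01 lean -0.47
top 0
```

View pics/h2side.png

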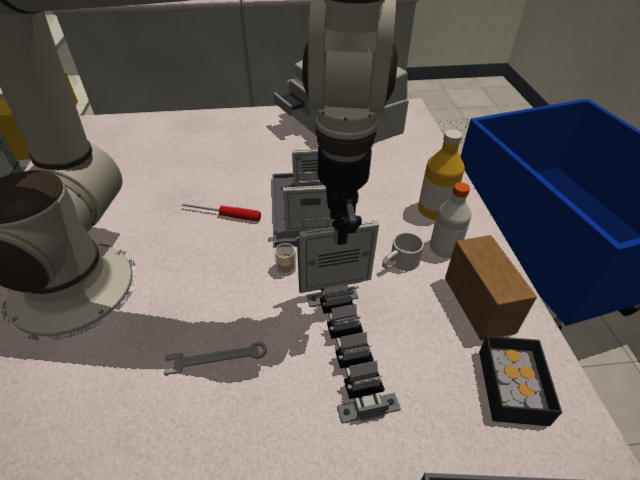

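The cover hangs at (338,258), in front of the headboard and right over the mouth of clip d at (337,293). I'll lower it in small steps.

Call:
{"op": "move_arm", "data": {
  "offset": [
    [-0.2,0,0.6],
    [0,0,0.6],
    [0,0,0.6],
    [0,0,0.4],
    [0,0,0.4]
  ],
  "twist": [
    [0,0,0],
    [0,0,0],
    [0,0,0],
    [0,0,0],
    [0,0,0]
  ],
  "grip": [0,0,0,0,0]
}}

```text
time: 9.65
ee_pos: [0.5375, -0.1152, 0.189]
tcp_rot: [180.0, -0.0, -173.2]
wrist_force: [0.8, 0.4, -3.6]
opening: 0.0105
grasp_force: 59.2
```

Call:
{"op": "move_arm", "data": {
  "offset": [
    [0,0,0.4],
    [0,0,0.4],
    [0,0,0.4],
    [0,0,0.3],
    [0,0,0]
  ],
  "twist": [
    [0,0,0],
    [0,0,0],
    [0,0,0],
    [0,0,0],
    [0,0,0]
  ],
  "grip": [0,0,0,0,0]
}}

```text
time: 10.15
ee_pos: [0.5375, -0.1152, 0.1739]
tcp_rot: [-180.0, 0.0, -173.2]
wrist_force: [1.2, -1.1, -3.8]
opening: 0.0107
grasp_force: 59.0
```

Call:
{"op": "move_arm", "data": {
  "offset": [
    [0,0,0.3],
    [0,0,0.3],
    [0,0,0.2],
    [0,0,0.2],
    [0,0,0]
  ],
  "twist": [
    [0,0,0],
    [0,0,0],
    [0,0,0],
    [0,0,0],
    [0,0,0]
  ],
  "grip": [0,0,0,0,0]
}}

```text
time: 10.65
ee_pos: [0.5373, -0.1152, 0.1638]
tcp_rot: [180.0, -0.0, -173.2]
wrist_force: [0.5, 0.1, -4.5]
opening: 0.0105
grasp_force: 59.0
```

```bash
python3 held.py .145 h3
```

```text
[ 0.5373 -0.1152  0.1638] [ 180.    -0.  -173.2] [ 0.5  0.1 -4.5]
side 3908 x [-66.4  63.8] y -5.3 z [-136.8    6.1]
  tilt deg yaw -0.05 lean -0.04
top 0
```

View pics/h3side.png

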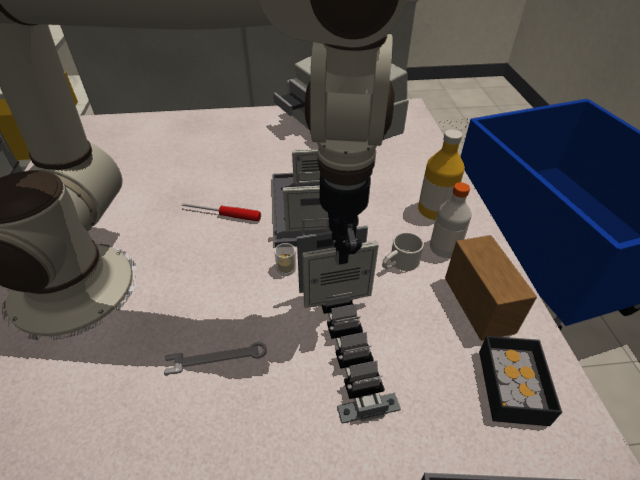

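The cover hides the front leaf of clip d, so I need a closer look.

Run:
```python
from h import *
a=cv2.imread("pics/h3side.png")[230:350,270:400];b=cv2.imread("pics/side.png")[230:350,270:400]
cv2.imwrite("pics/z1.png",cv2.resize(np.hstack([a,b]),None,fx=3,fy=3,interpolation=cv2.INTER_CUBIC))
p=viewer.camera("side");W=cloud(p,pose(p))
W0=np.load("side.npy")
for r in range(270,325,3): print(r,(W[r,337]*1000).round(0),(W0[r,337]*1000).round(0))
```

```text
270 [ 531. -122.  122.] [540. -71.  65.]
273 [ 532. -121.  112.] [541. -69.  55.]
276 [ 532. -121.  105.] [541. -72.  49.]
279 [ 532. -121.   96.] [542. -70.  38.]
282 [ 532. -122.   90.] [ 536. -102.   66.]
285 [ 533. -121.   79.] [ 536. -105.   61.]
288 [ 533. -121.   71.] [ 535. -109.   57.]
291 [ 533. -121.   63.] [ 535. -111.   51.]
294 [ 534. -122.   55.] [ 532. -131.   66.]
297 [ 533. -125.   50.] [ 533. -126.   51.]
300 [ 534. -123.   39.] [ 534. -122.   37.]
303 [ 534. -124.   30.] [ 534. -125.   31.]
306 [ 533. -131.   31.] [ 533. -131.   30.]
309 [ 527. -163.   64.] [ 528. -162.   61.]
312 [ 528. -164.   56.] [ 528. -164.   56.]
315 [ 527. -167.   51.] [ 527. -166.   50.]
318 [ 527. -168.   44.] [ 527. -169.   44.]
321 [ 524. -188.   62.] [ 524. -187.   61.]
324 [ 525. -185.   48.] [ 525. -184.   48.]
```

View pics/z1.png

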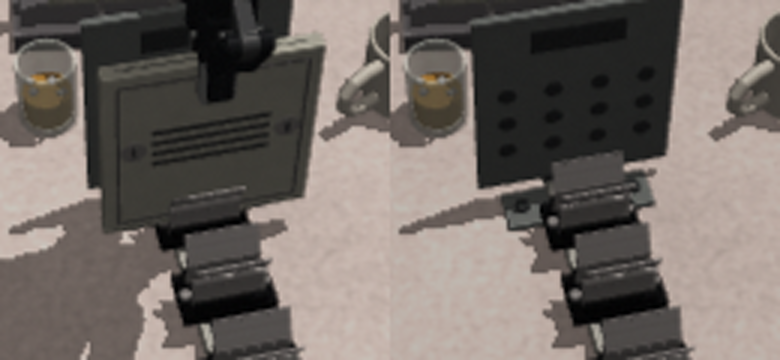

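```bash
cat > bot_z.py <<'E'
from h import *
import sys
# bottom and top z of a cover standing near clip centre (x,y), half width hw, using its parts outside the clip
o=bot.get_obs();p=viewer.camera("side");P=cloud(p,pose(p)).reshape(-1,3);print(o["ee_pos"].round(4),o["wrist_force"].round(1))
x,y,hw=map(float,sys.argv[1:4]);a=np.radians(6.9)
D=P-[x,y,0];L=np.c_[np.cos(a)*D[:,0]+np.sin(a)*D[:,1],-np.sin(a)*D[:,0]+np.cos(a)*D[:,1],D[:,2]]
for s in(-1,1):
    Q=L[(s*L[:,0]>.033)&(abs(L[:,0])<hw+.01)&(abs(L[:,1]+.006)<.008)&(L[:,2]>.005)&(L[:,2]<.2)]*1000
    if len(Q)<30: print(s,len(Q)); continue
    g=abs(Q[:,1]-np.median(Q[:,1]))<5;Q=Q[g]
    print(s,len(Q),"x edge",np.percentile(abs(Q[:,0]),99).round(1),"y",np.median(Q[:,1]).round(1),"z",Q[:,2].min().round(1),np.percentile(Q[:,2],[1,99]).round(1))
    k=np.polyfit(Q[:,2],Q[:,1],1);print("   lean",np.degrees(k[0]).round(1))
E
python3 bot_z.py .5342 -.115 .066
```

```text
[ 0.5374 -0.1151  0.1638] [ 1.1 -0.5 -4.9]
-1 908 x edge 63.5 y -5.7 z 26.8 [ 31.9 169.5]
   lean -0.2
1 958 x edge 67.8 y -5.8 z 27.3 [ 30.8 169.5]
   lean -0.3
```

Call:
{"op": "move_arm", "data": {
  "offset": [
    [0,0,0.2],
    [0,0,0.1],
    [0,0,0]
  ],
  "twist": [
    [0,0,0],
    [0,0,0],
    [0,0,0]
  ],
  "grip": [0,0,0]
}}

```text
time: 11.15
ee_pos: [0.5375, -0.1152, 0.1613]
tcp_rot: [-180.0, 0.0, -173.2]
wrist_force: [-0.5, -1.1, -1.7]
opening: 0.0105
grasp_force: 59.4
```

Call:
{"op": "move_arm", "data": {
  "offset": [
    [0,0,0.1],
    [0,0,0.1],
    [0,0,0]
  ],
  "twist": [
    [0,0,0],
    [0,0,0],
    [0,0,0]
  ],
  "grip": [0,0,0]
}}

```text
time: 11.45
ee_pos: [0.5377, -0.1153, 0.1612]
tcp_rot: [-180.0, 0.1, -173.2]
wrist_force: [-3.2, 0.6, 11.1]
opening: 0.011
grasp_force: 61.3
```

```bash
python3 bot_z.py .5342 -.115 .066
```

```text
[ 0.5377 -0.1153  0.1612] [-3.2  0.6 11.1]
-1 893 x edge 63.3 y -5.8 z 23.9 [ 29. 167.]
   lean -0.2
1 956 x edge 68.2 y -5.9 z 23.9 [ 29. 167.]
   lean -0.2
```

Call:
{"op": "move_arm", "data": {
  "offset": [
    [0,0,0],
    [0,0,0],
    [0,0,0],
    [0,0,-1],
    [0,0,-2]
  ],
  "twist": [
    [0,0,0],
    [0,0,0],
    [0,0,0],
    [0,0,0],
    [0,0,0]
  ],
  "grip": [0.4,0.4,0.4,0.4,0.4]
}}

```text
time: 12.0
ee_pos: [0.5368, -0.115, 0.1886]
tcp_rot: [179.9, -0.2, -173.2]
wrist_force: [1.1, 1.0, 1.3]
opening: 0.0343
grasp_force: 0.0
```

Call:
{"op": "move_arm", "data": {
  "offset": [
    [0,0,-3],
    [0,0,-3],
    [0,0,-3],
    [0,0,0],
    [0,0,0]
  ],
  "twist": [
    [0,0,0],
    [0,0,0],
    [0,0,0],
    [0,0,0.07],
    [0,0,0.07]
  ],
  "grip": [0.6,0.6,0.6,0.6,0.6]
}}

```text
time: 12.5
ee_pos: [0.5379, -0.1153, 0.2811]
tcp_rot: [-180.0, 0.1, 178.6]
wrist_force: [0.4, -0.1, -1.1]
opening: 0.0517
grasp_force: 0.0
```

Call:
{"op": "move_arm", "data": {
  "offset": [
    [0.5,3,0],
    [0.5,4,0],
    [0.5,4,0],
    [0.5,4,0],
    [0.5,4,0]
  ],
  "twist": [
    [0,0,0],
    [0,0,0],
    [0,0,0],
    [0,0,0],
    [0,0,0]
  ],
  "grip": [0.6,0.6,0.6,0.6,0.6]
}}

```text
time: 13.0
ee_pos: [0.5161, 0.0768, 0.2801]
tcp_rot: [180.0, 0.0, 178.8]
wrist_force: [0.5, 0.5, -0.7]
opening: 0.0513
grasp_force: 0.0
```

Call:
{"op": "move_arm", "data": {
  "offset": [
    [0.5,3,0],
    [0,1,0],
    [0,0,0]
  ],
  "twist": [
    [0,0,0],
    [0,0,0],
    [0,0,0]
  ],
  "grip": [0.6,0.6,0.6]
}}

```text
time: 13.3
ee_pos: [0.5123, 0.1164, 0.2797]
tcp_rot: [180.0, 0.0, 178.9]
wrist_force: [-0.3, -0.4, -0.7]
opening: 0.0513
grasp_force: 0.0
```

```bash
python3 bot_z.py .5342 -.115 .066; python3 wc.py w2
```

```text
[0.5123 0.1164 0.2797] [-0.3 -0.4 -0.7]
-1 900 x edge 63.5 y -5.9 z 24.1 [ 29.3 167.2]
   lean -0.2
1 961 x edge 68.2 y -6.0 z 24.9 [ 29.9 167.1]
   lean -0.2
[0.5124 0.1154 0.2796] [-180.     0.   178.9]
2656 ctr [528.8 292. ] size [99.7 13.7] ang 0.5 med [525.7 291.2 107.1]
0.231 few 0
1754 ctr [513.7 171.9] size [84.2 12. ] ang 0.2 med [511.  171.6  85.1]
3143 ctr [506.8 113.2] size [ 11.6 115.7] ang 89.0 med [500.6 113.3 129. ]
```

Call:
{"op": "move_arm", "data": {
  "offset": [
    [0.55,-0.25,3],
    [0,0,4],
    [0,0,4],
    [0,0,3.5],
    [0,0,1.2]
  ],
  "twist": [
    [0,0,0],
    [0,0,0],
    [0,0,0],
    [0,0,0],
    [0,0,0]
  ],
  "grip": [0.6,0.6,0.6,0.6,0.6]
}}

```text
time: 13.9
ee_pos: [0.5053, 0.1112, 0.1188]
tcp_rot: [-179.9, -0.3, 178.7]
wrist_force: [-0.7, 0.8, -0.0]
opening: 0.0512
grasp_force: 0.0
```

Call:
{"op": "move_arm", "data": {
  "offset": [
    [0,0,0],
    [0,0,0],
    [0,0,0],
    [0,0,0],
    [0,0,0]
  ],
  "twist": [
    [0,0,0],
    [0,0,0],
    [0,0,0],
    [0,0,0],
    [0,0,0]
  ],
  "grip": [0,0,0,0,0]
}}

```text
time: 14.4
ee_pos: [0.5078, 0.113, 0.1246]
tcp_rot: [180.0, 0.2, 178.8]
wrist_force: [-1.2, -1.8, 7.3]
opening: 0.0107
grasp_force: 59.7
```

Call:
{"op": "move_arm", "data": {
  "offset": [
    [0,0,-1],
    [0,0,-1.5],
    [0,0,-2],
    [0,0,-2],
    [0,0,-3]
  ],
  "twist": [
    [0,0,0],
    [0,0,0],
    [0,0,0],
    [0,0,0],
    [0,0,0]
  ],
  "grip": [0,0,0,0,0]
}}

```text
time: 14.9
ee_pos: [0.5063, 0.113, 0.2183]
tcp_rot: [-180.0, -0.1, 178.8]
wrist_force: [0.9, -0.6, -2.5]
opening: 0.011
grasp_force: 58.5
```

Call:
{"op": "move_arm", "data": {
  "offset": [
    [0,0,-3],
    [0,0,-3],
    [0,0,-3],
    [0,0,-1],
    [0,0,0]
  ],
  "twist": [
    [0,0,0],
    [0,0,0],
    [0,0,0],
    [0,0,0],
    [0,0,0]
  ],
  "grip": [0,0,0,0,0]
}}

```text
time: 15.4
ee_pos: [0.5072, 0.1132, 0.319]
tcp_rot: [180.0, 0.2, 178.8]
wrist_force: [0.1, -0.2, -2.7]
opening: 0.0109
grasp_force: 58.6
```

```bash
python3 held.py .117 h4
```

```text
[0.5072 0.1132 0.319 ] [180.    0.2 178.8] [ 0.1 -0.2 -2.7]
side 3514 x [-58.   55.5] y -5.7 z [-109.8    6.6]
  tilt deg yaw -0.13 lean -0.11
top 207 x [-27.2  17.4] y -6.3 z [-109.9    5.7]
```

Call:
{"op": "move_arm", "data": {
  "offset": [
    [-0.5,-2.5,0],
    [-0.6,-4,0],
    [-0.6,-4,0],
    [-0.6,-4,0],
    [-0.6,-4,0]
  ],
  "twist": [
    [0,0,0],
    [0,0,0],
    [0,0,0],
    [0,0,0],
    [0,0,0]
  ],
  "grip": [0,0,0,0,0]
}}

```text
time: 16.0
ee_pos: [0.5314, -0.074, 0.3155]
tcp_rot: [180.0, -0.1, 178.8]
wrist_force: [1.1, 0.8, -2.7]
opening: 0.0107
grasp_force: 58.8
```

Call:
{"op": "move_arm", "data": {
  "offset": [
    [-0.6,-4,0],
    [-0.6,-4,0],
    [0,-1.8,0],
    [0,0,0],
    [0,0,0]
  ],
  "twist": [
    [0,0,0],
    [0,0,0],
    [0,0,0],
    [0,0,-0.07],
    [0,0,-0.07]
  ],
  "grip": [0,0,0,0,0]
}}

```text
time: 16.5
ee_pos: [0.5414, -0.1716, 0.315]
tcp_rot: [179.9, -0.2, -173.1]
wrist_force: [0.5, -0.1, -2.7]
opening: 0.011
grasp_force: 59.0
```

Call:
{"op": "move_arm", "data": {
  "offset": [
    [0,0,0],
    [0,0,0]
  ],
  "twist": [
    [0,0,0],
    [0,0,0]
  ],
  "grip": [0,0]
}}

```text
time: 16.7
ee_pos: [0.5416, -0.1706, 0.3161]
tcp_rot: [180.0, -0.1, -173.3]
wrist_force: [0.9, 0.3, -2.7]
opening: 0.0106
grasp_force: 59.0
```

```bash
python3 held.py .117 h5
```

```text
[ 0.5416 -0.1706  0.3161] [ 1.800e+02 -1.000e-01 -1.733e+02] [ 0.9  0.3 -2.7]
side 4775 x [-59.6  54.8] y -5.8 z [-109.4    6.7]
  tilt deg yaw -0.1 lean 0.0
top 0
```

Call:
{"op": "move_arm", "data": {
  "offset": [
    [-0.2,-0.2,3],
    [0,0,4],
    [0,0,4],
    [0,0,3],
    [0,0,1.2]
  ],
  "twist": [
    [0,0,0],
    [0,0,0],
    [0,0,0],
    [0,0,0],
    [0,0,0]
  ],
  "grip": [0,0,0,0,0]
}}

```text
time: 17.3
ee_pos: [0.5427, -0.1719, 0.1618]
tcp_rot: [179.9, -0.2, -173.2]
wrist_force: [-0.1, -0.4, -2.3]
opening: 0.0105
grasp_force: 58.9
```

Call:
{"op": "move_arm", "data": {
  "offset": [
    [0,0,0],
    [0,0,0.4],
    [0,0,0.4],
    [0,0,0.4],
    [0,0,0.4]
  ],
  "twist": [
    [0,0,0],
    [0,0,0],
    [0,0,0],
    [0,0,0],
    [0,0,0]
  ],
  "grip": [0,0,0,0,0]
}}

```text
time: 17.8
ee_pos: [0.5448, -0.1727, 0.1507]
tcp_rot: [-179.9, 0.2, -173.2]
wrist_force: [-0.0, 1.2, 1.8]
opening: 0.0104
grasp_force: 59.6
```

Call:
{"op": "move_arm", "data": {
  "offset": [
    [0,0,0.4],
    [0,0,0.3],
    [0,0,0.2],
    [0,0,0]
  ],
  "twist": [
    [0,0,0],
    [0,0,0],
    [0,0,0],
    [0,0,0]
  ],
  "grip": [0,0,0,0]
}}

```text
time: 18.2
ee_pos: [0.5439, -0.1725, 0.1397]
tcp_rot: [180.0, -0.0, -173.2]
wrist_force: [1.4, -0.2, -3.4]
opening: 0.0107
grasp_force: 58.9
```

Call:
{"op": "move_arm", "data": {
  "offset": [
    [0,0,0.2],
    [0,0,0]
  ],
  "twist": [
    [0,0,0],
    [0,0,0]
  ],
  "grip": [0,0]
}}

```text
time: 18.4
ee_pos: [0.544, -0.1726, 0.1388]
tcp_rot: [-180.0, 0.0, -173.2]
wrist_force: [-2.0, 0.5, 4.0]
opening: 0.0103
grasp_force: 59.9
```

```bash
python3 bot_z.py .5412 -.1728 .058
```

```text
[ 0.544  -0.1726  0.1388] [-2.   0.5  4. ]
-1 611 x edge 57.0 y -5.5 z 23.9 [ 29.2 145.3]
   lean 0.4
1 572 x edge 58.7 y -5.8 z 22.3 [ 28.1 145. ]
   lean 0.0
```

Call:
{"op": "move_arm", "data": {
  "offset": [
    [0,0,0],
    [0,0,0],
    [0,0,0],
    [0,0,-1],
    [0,0,-2]
  ],
  "twist": [
    [0,0,0],
    [0,0,0],
    [0,0,0],
    [0,0,0],
    [0,0,0]
  ],
  "grip": [0.4,0.4,0.4,0.4,0.4]
}}

```text
time: 18.95
ee_pos: [0.5434, -0.1723, 0.1677]
tcp_rot: [179.9, -0.1, -173.2]
wrist_force: [-0.3, -0.6, 1.4]
opening: 0.0341
grasp_force: 0.0
```

Call:
{"op": "move_arm", "data": {
  "offset": [
    [0,0,-3],
    [0,0,-3],
    [0,0,-3],
    [0,0,0],
    [0,0,0]
  ],
  "twist": [
    [0,0,0],
    [0,0,0],
    [0,0,0],
    [0,0,0.06],
    [0,0,0.06]
  ],
  "grip": [0.6,0.6,0.6,0.6,0.6]
}}

```text
time: 19.45
ee_pos: [0.5445, -0.1727, 0.2603]
tcp_rot: [-180.0, 0.1, 179.8]
wrist_force: [-0.3, 0.6, -0.4]
opening: 0.0512
grasp_force: 0.0
```

Call:
{"op": "move_arm", "data": {
  "offset": [
    [0.1,3,0],
    [0.1,4,0],
    [0.1,4,0],
    [0.1,4,0],
    [0.1,4,0]
  ],
  "twist": [
    [0,0,0],
    [0,0,0],
    [0,0,0],
    [0,0,0],
    [0,0,0]
  ],
  "grip": [0.6,0.6,0.6,0.6,0.6]
}}

```text
time: 19.95
ee_pos: [0.539, 0.0189, 0.2592]
tcp_rot: [180.0, 0.1, 179.9]
wrist_force: [0.2, -0.3, 0.1]
opening: 0.0514
grasp_force: 0.0
```

Call:
{"op": "move_arm", "data": {
  "offset": [
    [0.2,4,0],
    [0.2,4,0],
    [0.2,4,0],
    [0.2,4,0],
    [0.2,4,0]
  ],
  "twist": [
    [0,0,0],
    [0,0,0],
    [0,0,0],
    [0,0,0],
    [0,0,0]
  ],
  "grip": [0.6,0.6,0.6,0.6,0.6]
}}

```text
time: 20.45
ee_pos: [0.5291, 0.2191, 0.2592]
tcp_rot: [180.0, 0.1, 180.0]
wrist_force: [0.6, -0.3, 0.2]
opening: 0.0512
grasp_force: 0.0
```

Call:
{"op": "move_arm", "data": {
  "offset": [
    [0,4,0],
    [0,2.5,0],
    [0,0.9,0],
    [0,0,0]
  ],
  "twist": [
    [0,0,0],
    [0,0,0],
    [0,0,0],
    [0,0,0]
  ],
  "grip": [0.6,0.6,0.6,0.6]
}}

```text
time: 20.85
ee_pos: [0.5293, 0.2923, 0.2584]
tcp_rot: [-180.0, -0.0, -180.0]
wrist_force: [-0.4, -0.2, -0.5]
opening: 0.0516
grasp_force: 0.0
```

```bash
python3 bot_z.py .5412 -.1728 .058; python3 wc.py w3
```

```text
[0.5293 0.2923 0.2584] [-0.4 -0.2 -0.5]
-1 604 x edge 56.8 y -5.5 z 24.1 [ 29.8 145.5]
   lean -0.1
1 608 x edge 58.6 y -5.7 z 24.2 [ 29.6 145.6]
   lean -0.2
[0.5295 0.2913 0.2585] [-180.    0.  180.]
2652 ctr [529.3 292.4] size [100.1  11.4] ang 0.3 med [525.9 292.8 107. ]
0.231 few 0
2215 ctr [513.7 172.2] size [83.3 12.9] ang 0.4 med [511.3 172.9  84.9]
0.1115 few 0
```

Call:
{"op": "move_arm", "data": {
  "offset": [
    [0,0,3],
    [0,0,4],
    [0,0,4],
    [0,0,3.5],
    [0,0,1.3]
  ],
  "twist": [
    [0,0,0],
    [0,0,0],
    [0,0,0],
    [0,0,0],
    [0,0,0]
  ],
  "grip": [0.6,0.6,0.6,0.6,0.6]
}}

```text
time: 21.45
ee_pos: [0.5283, 0.2892, 0.097]
tcp_rot: [-179.9, -0.2, 179.9]
wrist_force: [-0.6, -0.2, 0.2]
opening: 0.0508
grasp_force: 0.0
```

Call:
{"op": "move_arm", "data": {
  "offset": [
    [0,0,0],
    [0,0,0],
    [0,0,0],
    [0,0,0],
    [0,0,0]
  ],
  "twist": [
    [0,0,0],
    [0,0,0],
    [0,0,0],
    [0,0,0],
    [0,0,0]
  ],
  "grip": [0,0,0,0,0]
}}

```text
time: 21.95
ee_pos: [0.5306, 0.2919, 0.1029]
tcp_rot: [179.9, 0.2, 180.0]
wrist_force: [0.1, -0.6, 8.2]
opening: 0.0108
grasp_force: 59.9
```

Call:
{"op": "move_arm", "data": {
  "offset": [
    [0,0,-1],
    [0,0,-1.5],
    [0,0,-2],
    [0,0,-2],
    [0,0,-3]
  ],
  "twist": [
    [0,0,0],
    [0,0,0],
    [0,0,0],
    [0,0,0],
    [0,0,0]
  ],
  "grip": [0,0,0,0,0]
}}

```text
time: 22.45
ee_pos: [0.529, 0.2914, 0.1963]
tcp_rot: [-180.0, -0.1, 180.0]
wrist_force: [0.3, 0.1, -1.8]
opening: 0.0108
grasp_force: 58.5
```

Call:
{"op": "move_arm", "data": {
  "offset": [
    [0,0,-3],
    [0,0,-3],
    [0,0,-3],
    [0,0,-1],
    [0,0,0]
  ],
  "twist": [
    [0,0,0],
    [0,0,0],
    [0,0,0],
    [0,0,0],
    [0,0,0]
  ],
  "grip": [0,0,0,0,0]
}}

```text
time: 22.95
ee_pos: [0.5298, 0.2918, 0.2972]
tcp_rot: [179.9, 0.2, 180.0]
wrist_force: [0.4, -0.3, -1.9]
opening: 0.0107
grasp_force: 58.7
```

```bash
python3 held.py .095 h6
```

```text
[0.5298 0.2918 0.2972] [179.9   0.2 180. ] [ 0.4 -0.3 -1.9]
side 1940 x [-50.6  47.6] y -5.7 z [-88.1   6.8]
  tilt deg yaw 0.12 lean -0.13
top 1292 x [-52.6  45.9] y -6.0 z [-87.6   6.7]
```

Call:
{"op": "move_arm", "data": {
  "offset": [
    [-0.15,-2.5,0],
    [-0.15,-4,0],
    [-0.15,-4,0],
    [-0.15,-4,0],
    [-0.15,-4,0]
  ],
  "twist": [
    [0,0,0],
    [0,0,0],
    [0,0,0],
    [0,0,0],
    [0,0,0]
  ],
  "grip": [0,0,0,0,0]
}}

```text
time: 23.55
ee_pos: [0.5361, 0.1049, 0.2933]
tcp_rot: [-180.0, -0.2, 180.0]
wrist_force: [0.3, 0.2, -1.7]
opening: 0.0108
grasp_force: 58.8
```

Call:
{"op": "move_arm", "data": {
  "offset": [
    [-0.15,-4,0],
    [-0.15,-4,0],
    [-0.15,-4,0],
    [-0.15,-4,0],
    [-0.15,-4,0]
  ],
  "twist": [
    [0,0,0],
    [0,0,0],
    [0,0,0],
    [0,0,0],
    [0,0,0]
  ],
  "grip": [0,0,0,0,0]
}}

```text
time: 24.05
ee_pos: [0.5435, -0.0951, 0.2934]
tcp_rot: [180.0, -0.1, 180.0]
wrist_force: [0.3, 1.3, -1.2]
opening: 0.0105
grasp_force: 58.8
```

Call:
{"op": "move_arm", "data": {
  "offset": [
    [-0.15,-4,0],
    [-0.15,-4,0],
    [-0.15,-4,0],
    [-0.15,-2,0],
    [0,0,0]
  ],
  "twist": [
    [0,0,0],
    [0,0,0],
    [0,0,0],
    [0,0,0],
    [0,0,-0.06]
  ],
  "grip": [0,0,0,0,0]
}}

```text
time: 24.55
ee_pos: [0.5494, -0.2362, 0.2924]
tcp_rot: [179.9, -0.2, -176.8]
wrist_force: [-0.2, 0.7, -2.6]
opening: 0.0106
grasp_force: 58.9
```

Call:
{"op": "move_arm", "data": {
  "offset": [
    [0,0,0],
    [0,0,0],
    [0,0,0]
  ],
  "twist": [
    [0,0,-0.06],
    [0,0,0],
    [0,0,0]
  ],
  "grip": [0,0,0]
}}

```text
time: 24.85
ee_pos: [0.5498, -0.2333, 0.294]
tcp_rot: [179.9, -0.1, -173.3]
wrist_force: [0.5, -0.2, -1.5]
opening: 0.0106
grasp_force: 58.9
```

```bash
python3 held.py .095 h7
```

```text
[ 0.5498 -0.2333  0.294 ] [ 1.799e+02 -1.000e-01 -1.733e+02] [ 0.5 -0.2 -1.5]
side 3329 x [-52.1  46.6] y -5.7 z [-87.5   6.4]
  tilt deg yaw -0.07 lean -0.12
top 21
```

Call:
{"op": "move_arm", "data": {
  "offset": [
    [-0.1,0,3],
    [0,0,4],
    [0,0,4],
    [0,0,3],
    [0,0,1.2]
  ],
  "twist": [
    [0,0,0],
    [0,0,0],
    [0,0,0],
    [0,0,0],
    [0,0,0]
  ],
  "grip": [0,0,0,0,0]
}}

```text
time: 25.45
ee_pos: [0.5497, -0.2326, 0.1397]
tcp_rot: [179.9, -0.2, -173.2]
wrist_force: [1.3, -1.8, -0.8]
opening: 0.0104
grasp_force: 59.2
```

Call:
{"op": "move_arm", "data": {
  "offset": [
    [0,0,0],
    [0,0,0.4],
    [0,0,0.4],
    [0,0,0.4],
    [0,0,0.4]
  ],
  "twist": [
    [0,0,0],
    [0,0,0],
    [0,0,0],
    [0,0,0],
    [0,0,0]
  ],
  "grip": [0,0,0,0,0]
}}

```text
time: 25.95
ee_pos: [0.5518, -0.2337, 0.1288]
tcp_rot: [-179.9, 0.2, -173.2]
wrist_force: [0.8, 0.6, 1.4]
opening: 0.011
grasp_force: 59.4
```

Call:
{"op": "move_arm", "data": {
  "offset": [
    [0,0,0.4],
    [0,0,0.3],
    [0,0,0.2],
    [0,0,0]
  ],
  "twist": [
    [0,0,0],
    [0,0,0],
    [0,0,0],
    [0,0,0]
  ],
  "grip": [0,0,0,0]
}}

```text
time: 26.35
ee_pos: [0.5509, -0.2334, 0.1178]
tcp_rot: [180.0, -0.0, -173.2]
wrist_force: [0.8, -0.9, -2.1]
opening: 0.0112
grasp_force: 58.8
```

Call:
{"op": "move_arm", "data": {
  "offset": [
    [0,0,0.2],
    [0,0,0]
  ],
  "twist": [
    [0,0,0],
    [0,0,0]
  ],
  "grip": [0,0]
}}

```text
time: 26.55
ee_pos: [0.551, -0.2335, 0.117]
tcp_rot: [-180.0, 0.0, -173.2]
wrist_force: [-2.1, 0.1, 5.9]
opening: 0.0107
grasp_force: 60.0
```

```bash
python3 bot_z.py .5487 -.2337 .05
```

```text
[ 0.551  -0.2335  0.117 ] [-2.1  0.1  5.9]
-1 370 x edge 49.9 y -5.5 z 24.8 [ 29.9 123.5]
   lean 0.2
1 270 x edge 50.3 y -5.6 z 24.2 [ 30.3 123.8]
   lean 0.8
```

Call:
{"op": "move_arm", "data": {
  "offset": [
    [0,0,0],
    [0,0,0],
    [0,0,0],
    [0,0,-1],
    [0,0,-2]
  ],
  "twist": [
    [0,0,0],
    [0,0,0],
    [0,0,0],
    [0,0,0],
    [0,0,0]
  ],
  "grip": [0.4,0.4,0.4,0.4,0.4]
}}

```text
time: 27.1
ee_pos: [0.5503, -0.233, 0.1455]
tcp_rot: [179.9, -0.1, -173.2]
wrist_force: [0.5, 0.4, -0.1]
opening: 0.0346
grasp_force: 0.0
```

Call:
{"op": "move_arm", "data": {
  "offset": [
    [0,0,-3.5],
    [0,0,-3.5],
    [0,0,-3.5],
    [0,0,0],
    [0,0,0]
  ],
  "twist": [
    [0,0,0],
    [0,0,0],
    [0,0,0],
    [0,0,0.06],
    [0,0,0.06]
  ],
  "grip": [0.6,0.6,0.6,0.6,0.6]
}}

```text
time: 27.6
ee_pos: [0.5515, -0.2336, 0.2535]
tcp_rot: [-179.9, 0.2, 179.8]
wrist_force: [0.6, 0.1, -0.8]
opening: 0.0513
grasp_force: 0.0
```

Call:
{"op": "move_arm", "data": {
  "offset": [
    [0.4,3,0],
    [0.4,4,0],
    [0.4,4,0],
    [0.4,4,0],
    [0.4,4,0]
  ],
  "twist": [
    [0,0,0],
    [0,0,0],
    [0,0,0],
    [0,0,0],
    [0,0,0]
  ],
  "grip": [0.6,0.6,0.6,0.6,0.6]
}}

```text
time: 28.1
ee_pos: [0.5307, -0.0419, 0.2521]
tcp_rot: [-180.0, 0.0, 179.9]
wrist_force: [-0.1, -0.1, 0.1]
opening: 0.0513
grasp_force: 0.0
```

Call:
{"op": "move_arm", "data": {
  "offset": [
    [0.4,4,0],
    [0.4,4,0],
    [0.4,4,0],
    [0.4,4,0],
    [0.1,3,0]
  ],
  "twist": [
    [0,0,0],
    [0,0,0],
    [0,0,0],
    [0,0,0],
    [0,0,0]
  ],
  "grip": [0.6,0.6,0.6,0.6,0.6]
}}

```text
time: 28.6
ee_pos: [0.5137, 0.1488, 0.2522]
tcp_rot: [180.0, 0.0, -180.0]
wrist_force: [1.0, 0.2, -0.1]
opening: 0.0514
grasp_force: 0.0
```

Call:
{"op": "move_arm", "data": {
  "offset": [
    [0,2.4,0],
    [0,0,0],
    [0,0,0]
  ],
  "twist": [
    [0,0,0],
    [0,0,0],
    [0,0,0]
  ],
  "grip": [0.6,0.6,0.6]
}}

```text
time: 28.9
ee_pos: [0.5142, 0.1708, 0.2517]
tcp_rot: [-180.0, 0.0, -180.0]
wrist_force: [-0.2, 0.1, 0.5]
opening: 0.0513
grasp_force: 0.0
```

```bash
python3 bot_z.py .5487 -.2337 .05; python3 wc.py w4
```

```text
[0.5142 0.1708 0.2517] [-0.2  0.1  0.5]
-1 368 x edge 49.9 y -5.6 z 24.6 [ 29.9 124.2]
   lean 0.5
1 329 x edge 50.0 y -5.6 z 28.0 [ 30.1 123.1]
   lean 1.0
[0.5143 0.1702 0.2517] [-180.    0.  180.]
0.291 few 0
0.231 few 0
1984 ctr [513.5 171.8] size [83.7 11.2] ang 0.3 med [511.1 171.9  85.1]
0.1115 few 0
```

Call:
{"op": "move_arm", "data": {
  "offset": [
    [0,0.1,3],
    [0,0,4],
    [0,0,4],
    [0,0,4],
    [0,0,1.5]
  ],
  "twist": [
    [0,0,0],
    [0,0,0],
    [0,0,0],
    [0,0,0],
    [0,0,0]
  ],
  "grip": [0.6,0.6,0.6,0.6,0.6]
}}

```text
time: 29.5
ee_pos: [0.5127, 0.1699, 0.0827]
tcp_rot: [-179.9, -0.3, 179.9]
wrist_force: [-0.3, -0.4, 1.0]
opening: 0.0511
grasp_force: 0.0
```

Call:
{"op": "move_arm", "data": {
  "offset": [
    [0,0,0.5],
    [0,0,0],
    [0,0,0]
  ],
  "twist": [
    [0,0,0],
    [0,0,0],
    [0,0,0]
  ],
  "grip": [0.4,0.4,0.4]
}}

```text
time: 29.8
ee_pos: [0.5154, 0.1717, 0.0834]
tcp_rot: [179.9, 0.2, 179.9]
wrist_force: [0.5, -0.2, 0.5]
opening: 0.0341
grasp_force: 0.0
```

Call:
{"op": "move_arm", "data": {
  "offset": [
    [0,0,0],
    [0,0,0],
    [0,0,0],
    [0,0,0],
    [0,0,0]
  ],
  "twist": [
    [0,0,0],
    [0,0,0],
    [0,0,0],
    [0,0,0],
    [0,0,0]
  ],
  "grip": [0,0,0,0,0]
}}

```text
time: 30.3
ee_pos: [0.5151, 0.1718, 0.0829]
tcp_rot: [180.0, 0.1, 180.0]
wrist_force: [0.6, -0.2, 5.7]
opening: 0.0106
grasp_force: 59.6
```

Call:
{"op": "move_arm", "data": {
  "offset": [
    [0,0,-1],
    [0,0,-1.5],
    [0,0,-2],
    [0,0,-2],
    [0,0,-3]
  ],
  "twist": [
    [0,0,0],
    [0,0,0],
    [0,0,0],
    [0,0,0],
    [0,0,0]
  ],
  "grip": [0,0,0,0,0]
}}

```text
time: 30.8
ee_pos: [0.5139, 0.1715, 0.1774]
tcp_rot: [-180.0, -0.1, 180.0]
wrist_force: [0.6, 0.6, -2.2]
opening: 0.0108
grasp_force: 58.6
```

Call:
{"op": "move_arm", "data": {
  "offset": [
    [0,0,-3],
    [0,0,-3],
    [0,0,-3],
    [0,0,-1],
    [0,0,0]
  ],
  "twist": [
    [0,0,0],
    [0,0,0],
    [0,0,0],
    [0,0,0],
    [0,0,0]
  ],
  "grip": [0,0,0,0,0]
}}

```text
time: 31.3
ee_pos: [0.5148, 0.1718, 0.2781]
tcp_rot: [179.9, 0.2, 180.0]
wrist_force: [0.5, 0.6, -1.3]
opening: 0.0105
grasp_force: 58.6
```

```bash
python3 held.py .075 h8
```

```text
[0.5148 0.1718 0.2781] [179.9   0.2 180. ] [ 0.5  0.6 -1.3]
side 1432 x [-43.   39.3] y -5.8 z [-68.7   7.4]
  tilt deg yaw 0.04 lean 0.17
top 552 x [-44.7   2.6] y -5.8 z [-68.2   7.5]
```

Call:
{"op": "move_arm", "data": {
  "offset": [
    [-0.35,-2.5,0],
    [-0.35,-4,0],
    [-0.35,-4,0],
    [-0.35,-4,0],
    [-0.35,-4,0]
  ],
  "twist": [
    [0,0,0],
    [0,0,0],
    [0,0,0],
    [0,0,0],
    [0,0,0]
  ],
  "grip": [0,0,0,0,0]
}}

```text
time: 31.9
ee_pos: [0.5311, -0.0149, 0.2744]
tcp_rot: [180.0, -0.1, 180.0]
wrist_force: [0.5, 0.9, -0.2]
opening: 0.0106
grasp_force: 58.7
```

Call:
{"op": "move_arm", "data": {
  "offset": [
    [-0.35,-4,0],
    [-0.35,-4,0],
    [-0.35,-4,0],
    [-0.35,-4,0],
    [-0.35,-4,0]
  ],
  "twist": [
    [0,0,0],
    [0,0,0],
    [0,0,0],
    [0,0,0],
    [0,0,0]
  ],
  "grip": [0,0,0,0,0]
}}

```text
time: 32.4
ee_pos: [0.5484, -0.2149, 0.2743]
tcp_rot: [179.9, -0.1, 179.9]
wrist_force: [0.3, 0.2, -0.9]
opening: 0.0106
grasp_force: 58.7
```

Call:
{"op": "move_arm", "data": {
  "offset": [
    [-0.35,-4,0],
    [-0.35,-2.5,0],
    [-0.1,-1.3,0],
    [0,0,0],
    [0,0,0]
  ],
  "twist": [
    [0,0,0],
    [0,0,0],
    [0,0,0],
    [0,0,-0.06],
    [0,0,-0.06]
  ],
  "grip": [0,0,0,0,0]
}}

```text
time: 32.9
ee_pos: [0.5567, -0.2912, 0.2748]
tcp_rot: [179.9, -0.1, -173.1]
wrist_force: [0.8, 0.0, 0.0]
opening: 0.0104
grasp_force: 58.6
```

Call:
{"op": "move_arm", "data": {
  "offset": [
    [0,0,0],
    [0,0,0],
    [0,0,0]
  ],
  "twist": [
    [0,0,0],
    [0,0,0],
    [0,0,0]
  ],
  "grip": [0,0,0]
}}

```text
time: 33.2
ee_pos: [0.557, -0.2909, 0.2761]
tcp_rot: [180.0, -0.0, -173.2]
wrist_force: [0.1, -0.3, -0.2]
opening: 0.0104
grasp_force: 58.6
```

```bash
python3 held.py .075 h9
```

```text
[ 0.557  -0.2909  0.2761] [ 180.    -0.  -173.2] [ 0.1 -0.3 -0.2]
side 2097 x [-44.1  38.2] y -5.8 z [-67.6   7.2]
  tilt deg yaw -0.18 lean 0.27
top 177 x [-20.5  14.8] y 5.8 z [-66.3   6.8]
```

Call:
{"op": "move_arm", "data": {
  "offset": [
    [-0.1,0,3],
    [0,0,4],
    [0,0,4],
    [0,0,3],
    [0,0,1.4]
  ],
  "twist": [
    [0,0,0],
    [0,0,0],
    [0,0,0],
    [0,0,0],
    [0,0,0]
  ],
  "grip": [0,0,0,0,0]
}}

```text
time: 33.8
ee_pos: [0.5567, -0.2906, 0.119]
tcp_rot: [179.9, -0.2, -173.2]
wrist_force: [0.3, -0.6, -0.9]
opening: 0.0103
grasp_force: 58.7
```

Call:
{"op": "move_arm", "data": {
  "offset": [
    [0,0,0],
    [0,0,0.4],
    [0,0,0.4],
    [0,0,0.4],
    [0,0,0.4]
  ],
  "twist": [
    [0,0,0],
    [0,0,0],
    [0,0,0],
    [0,0,0],
    [0,0,0]
  ],
  "grip": [0,0,0,0,0]
}}

```text
time: 34.3
ee_pos: [0.5587, -0.2914, 0.1077]
tcp_rot: [-179.9, 0.1, -173.2]
wrist_force: [0.5, 1.7, 3.0]
opening: 0.0104
grasp_force: 59.2
```

Call:
{"op": "move_arm", "data": {
  "offset": [
    [0,0,0.4],
    [0,0,0.3],
    [0,0,0.2],
    [0,0,0]
  ],
  "twist": [
    [0,0,0],
    [0,0,0],
    [0,0,0],
    [0,0,0]
  ],
  "grip": [0,0,0,0]
}}

```text
time: 34.7
ee_pos: [0.5579, -0.2913, 0.097]
tcp_rot: [180.0, -0.0, -173.2]
wrist_force: [0.3, 0.7, -0.1]
opening: 0.0107
grasp_force: 59.0
```

Call:
{"op": "move_arm", "data": {
  "offset": [
    [0,0,0.2],
    [0,0,0]
  ],
  "twist": [
    [0,0,0],
    [0,0,0]
  ],
  "grip": [0,0]
}}

```text
time: 34.9
ee_pos: [0.558, -0.2914, 0.097]
tcp_rot: [-180.0, 0.1, -173.2]
wrist_force: [-4.5, 3.6, 12.9]
opening: 0.0107
grasp_force: 60.8
```

```bash
python3 bot_z.py .5553 -.291 .042
```

```text
[ 0.558  -0.2914  0.097 ] [-4.5  3.6 12.9]
-1 161 x edge 41.7 y -5.9 z 26.3 [ 28.5 101.3]
   lean 0.5
1 72 x edge 42.3 y -6.2 z 29.8 [ 29.9 101.4]
   lean 1.3
```

Bottomed out. I'll release it, retreat, and check all four.

Call:
{"op": "move_arm", "data": {
  "offset": [
    [0,0,0],
    [0,0,0],
    [0,0,0],
    [0,0,-1],
    [0,0,-2]
  ],
  "twist": [
    [0,0,0],
    [0,0,0],
    [0,0,0],
    [0,0,0],
    [0,0,0]
  ],
  "grip": [0.4,0.4,0.4,0.4,0.4]
}}

```text
time: 35.45
ee_pos: [0.5572, -0.2909, 0.1243]
tcp_rot: [179.9, -0.2, -173.2]
wrist_force: [0.7, -0.1, 0.4]
opening: 0.0342
grasp_force: 0.0
```

Call:
{"op": "move_arm", "data": {
  "offset": [
    [0,0,-3.5],
    [0,0,-3.5],
    [0,0,-3.5],
    [0,0,-3.5],
    [0,0,-1]
  ],
  "twist": [
    [0,0,0],
    [0,0,0],
    [0,0,0],
    [0,0,0],
    [0,0,0]
  ],
  "grip": [0.4,0.4,0.4,0.4,0.4]
}}

```text
time: 35.95
ee_pos: [0.5584, -0.2916, 0.2803]
tcp_rot: [-179.8, 0.3, -173.2]
wrist_force: [0.5, -0.1, 0.2]
opening: 0.0341
grasp_force: 0.0
```

Call:
{"op": "move_arm", "data": {
  "offset": [
    [4,0,0],
    [4,0,0],
    [4,0,0],
    [3,0,0],
    [0,0,0]
  ],
  "twist": [
    [0,0,0],
    [0,0,0],
    [0,0,0],
    [0,0,0],
    [0,0,0]
  ],
  "grip": [0.4,0.4,0.4,0.4,0.4]
}}

```text
time: 36.45
ee_pos: [0.4062, -0.3094, 0.2763]
tcp_rot: [-179.9, 0.0, -173.3]
wrist_force: [0.6, -0.4, 0.2]
opening: 0.0336
grasp_force: 0.0
```

```bash
for a in ".5342 -.115 .066" ".5412 -.1728 .058" ".5487 -.2337 .05" ".5553 -.291 .042"; do python3 bot_z.py $a; done; python3 held.py .05 f
```

```text
[ 0.4062 -0.3094  0.2763] [ 0.6 -0.4  0.2]
-1 754 x edge 63.4 y -6.0 z 26.1 [ 31.  167.1]
   lean -0.2
1 611 x edge 68.2 y -6.2 z 85.6 [ 88.9 167.5]
   lean 0.5
[ 0.4077 -0.3094  0.276 ] [ 0.8 -0.3  0.6]
-1 595 x edge 56.8 y -5.5 z 23.7 [ 29.8 145.5]
   lean -0.1
1 509 x edge 58.8 y -5.8 z 48.8 [ 51.2 145. ]
   lean 0.0
[ 0.4087 -0.3093  0.2757] [0.2 0.7 1.1]
-1 370 x edge 49.9 y -5.6 z 25.0 [ 29.5 123.3]
   lean 0.4
1 328 x edge 49.9 y -5.7 z 26.8 [ 30.2 123.1]
   lean 1.1
[ 0.4092 -0.3092  0.2754] [-0.7 -0.5 -1.1]
-1 162 x edge 41.6 y -5.6 z 25.3 [ 28.1 101.9]
   lean -0.1
1 130 x edge 42.5 y -5.9 z 29.2 [ 30.7 101. ]
   lean 0.2
[ 0.4096 -0.3091  0.2751] [ 180.     0.  -173.2] [ 0.8 -0.3 -0.2]
side 44
top 14
```

View pics/fside.png

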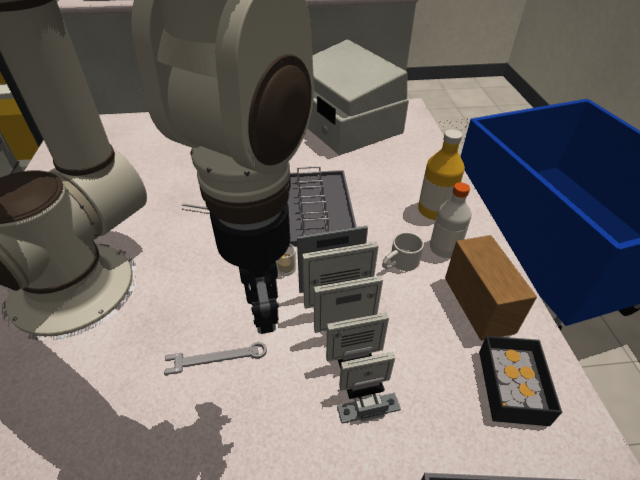

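The picture shows all four covers upright in order, 142 by the headboard at (340,270) down to 76 at (367,372). The jar still stands at (286,258) and the arm is clear.

```bash
python3 -c "
from workcell import bot
print(bot.job_done())"
```

```text
the job is handed in; nothing more can be done
None
```

The four covers are racked 142, 120, 98, 76 from the headboard, upright and pressed home in their clips, the jar still stands where it was, and the job was handed in at about 37 s (no verdict was returned).

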